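# Release the latched key on the key box

### The arm

A 6-joint arm with a two-finger parallel gripper is mounted at the origin on a cart in front of the work surface, level with it; the furniture and walls round the work are solid. World frame = base frame: x ahead of the robot, y to its left, z up, the work surface at z = 0. Lengths are in m, angles in rad, forces in N, time in s.
With the tool pointing down it reaches from about 0.4 to 0.825 m from the base axis. Payload 7 kg.
Tool frame: the origin (TCP) lies midway between the tips of the shut fingers; the grasp point (between the pads) lies 19 mm behind it; z points along the fingers, x is the direction in which the jaws open and shut, and the axes are right-handed (so a half turn about z gives the same grasp; the last joint's range is limited). The gripper opens to 88 mm and grips with 3 to 60 N. Pads are 19 mm wide; open, the fingers measure 130 mm over their backs; the gripper's body (78 mm by 193 mm) begins 47 mm behind the grasp point.
Start: joints at [1.457, 0.359, 0.012, 0, -1.224, -0.288], TCP at [0.264, 0.621, 0.227] pointing down, gripper open.
Joint ranges: [-3.07, 3.07], [-1.43, 2.12], [-1.02, 1.25], [-3.03, 1.67], [-3.05, -0], [-3.03, 3.03]. Speed limits (rad/s): [2.39, 2.39, 3.01, 3.14, 3.14, 3.14].

### API

Orientations are given as [roll, pitch, yaw] about the fixed x, y, z axes, in that order (R = Rz(yaw) Ry(pitch) Rx(roll)).
In Python, from station import arm, grab_frame, camera_params gives the robot as it stands.
- The arm moves only by the shell command python3 -m handwheel 'ROWS' [FORCE]. ROWS is JSON, a list that holds one entry, the list of rows, each a list of 5 numbers: the finger opening in m, from 0 to 0.0876, then the shift along the tool's x, y, z in m, then the turn about the tool's z in degrees. A call has 1 to 20 rows; each row is the pose to reach, as a shift and turn from the pose measured when the call began, along the tool's axes at that moment; what a row does not reach only later rows make up. A row lasts 1/12 s, in which the tool goes at most 41.7 mm and 7.16 degrees, less where a joint would pass 70% of its speed; a pose out of reach is approached as far as the arm can. A call with a gripper value outside its range is refused whole. The fingers move at their own pace and stop on an object; FORCE is the grip in N (left out, the last holds). Time passes only in rows, so rows that repeat a pose let the fingers close. It gives the time, the measured TCP pose, the force and the opening at its end, in the units of the state.
- arm.get_state(): the state, without advancing time (a new reading comes with each control period).
- grab_frame(name): name is "scene" or "top" or "wrist"; returns the picture (384x512x3 uint8, blue, green, red); there is no depth.
- camera_params(name): a dict with "intrinsics" (3x3 intrinsics, pixels), "k1" (the pictures are not rectified: a ray, as slopes to the right and down, at radius r is drawn at 1 + k1 r^2 times it, then the intrinsics apply), "R" (3x3) and "t" (3): a world point X has camera coordinates R X + t; the wrist camera has in their place "tool_from_camera" (4x4, takes a point from camera to tool coordinates, whose origin is the TCP and whose axes are the tool frame's). Camera axes: x right, y down, z forward; pixel columns grow to the right and rows downward; lengths in m; the calibration is good to about 2 mm. A picture is of the moment at which its call begins: read the wrist's pose just before it. camera_params takes no time and is no camera call.
- arm.job_done(): hands the job in, once; it reports no verdict.
The state is a dict: "t": time; "q": joint angles; "qd": joint speeds; "joint_efforts": joint torques, N m; "eef_pos": TCP position; "ee_rot": TCP orientation; "force": force on the tool from outside, world axes, zero at the start; "moment": the same for the moment, N m; "width": finger opening in m.
Only numpy, scipy, OpenCV 4.12 (cv2) and the standard library are available. Lean on these libraries where they do the work, as an engineer would, in place of code of your own. Each camera call takes 0.05 s, during which the arm holds its last target.

### The job

One of the four identical keys on the white key box is still latched down, a little lower than the rest. Feel along the row with light fingertip taps to find it, then press that key all the way down and let it spring back up. Do not press any other key down to its stop, and leave the jar, beaker, dish and cassette standing where they are.

Things in the scene. Friction and masses are not known exactly. Their poses are not given: they have to be found in the camera images.
- key_box: low white key box, fixed to the bench, 104 (x) x 226 (y) x 45 mm high, with a grey top. Origin under its centre on the bench; z up, y along the row of keys, x to its far side. On top stand four identical white push keys in a row along y, spaced 50 mm, each cap 36 (x) x 32 (y) mm in a flat black frame. The caps of keys that are up stand 15 mm above the box top; full stroke 8 mm straight down.
- key1_rest (a point): top centre of key 1 (leftmost seen from the robot, at the box's +y end) when that key is fully UP: a point fixed to the box, 60 mm above the bench; it does not move with the key. z axis up. Keys that are up begin to give at 3 N, reach their stop at 8 N and spring back up when let go.
- key2_rest (a point): top centre of key 2 (second from the left) when that key is fully UP: a point fixed to the box, 60 mm above the bench; it does not move with the key. z axis up. Exactly one key, anywhere in the row, is latched: it rests about 4 mm lower than the others and begins to give only at 5.5 N.
- key3_rest (a point): top centre of key 3 (third from the left) when that key is fully UP: a point fixed to the box, 60 mm above the bench; it does not move with the key. z axis up. The latched key, pressed to its stop (about 9 N; the last 1 mm of the stroke trips the latch) and let go, springs right up and stays up.
- key4_rest (a point): top centre of key 4 (rightmost, at the -y end) when that key is fully UP: a point fixed to the box, 60 mm above the bench; it does not move with the key. z axis up. The white water bath to the left of the box is tall: keep the fingertips 0.30 m or more above the bench while passing over it.
- staining_jar: loose lidded staining jar with pink filling, 55 mm wide, 114 mm high, standing behind the box; origin at the centre of its underside, z up. Bystander.
- beaker: loose small beaker, 52 mm wide, 65 mm high, standing behind the box; origin at the centre of its underside, z up. Bystander.
- petri_dish: loose flat clear dish, 57 mm wide, 12 mm high, in front of the box; origin at the centre of its underside. Bystander.
- cassette_b1: loose pale green tissue cassette with a wax block on it, 40 x 28 x 11 mm, in front of the box; origin at the centre of its underside. Bystander.

How it is judged:
On the way:
1. the latched key is pressed by the fingers beyond the point where its latch trips (value of joint key_set above 0.007 m and contact force between the fingers and key_set above 0.5 N), for 0.05 s.
At the end, for the whole second after the job is handed in: all four keys stand up within 1.5 mm; jar, beaker, dish and cassette are upright and within 20 mm of where they started (value of joint each of key_set, key_off_a, key_off_b, key_off_c below 0.0015 m and distance of each of staining_jar, beaker, petri_dish, cassette_b1 from where it was at the start of the episode below 0.02 m and angle between each of staining_jar, beaker, petri_dish, cassette_b1's own z axis and vertical below 0.2 rad); the robot touches nothing.
It fails at once if a key that was not latched is pressed down to its stop (more than 7 mm of its 8 mm) (value of joint any of key_off_a, key_off_b, key_off_c above 0.007 m).
It fails at once if a bystander is pushed more than 20 mm, lifted or tipped over (distance of any of staining_jar, beaker, petri_dish, cassette_b1 from where it was at the start of the episode above 0.02 m or angle between any of staining_jar, beaker, petri_dish, cassette_b1's own z axis and vertical above 0.5 rad).
It also fails if it takes over 51 s, if anything falls off the work surface, if the arm or the gripper's body presses on something with over 40 N, if the wrist force passes 120 N, or if a joint passes its speed limit or range.

## Working session

There is one attempt and no reset: what is moved stays moved. The work goes in short steps, Python scripts to look and compute and a shell command to move; the robot and the scene stay as the last step left them, time stands still between calls to the robot, and variables do not carry over. Pictures are saved under pics/ and viewed, and the job is handed in when it is done.

```bash
mkdir -p pics; ls
python3 - <<'E'
from station import arm, grab_frame, camera_params
import cv2
s=arm.get_state()
for k in s: print(k,s[k])
for n in ("scene","top","wrist"):
    cv2.imwrite(f"pics/{n}0.png",grab_frame(n)); print(n,camera_params(n))
E
```

```text
pics
t 0.0
q [ 1.45708145e+00  3.59403905e-01  1.10845750e-02 -3.54357084e-04
 -1.22410561e+00 -2.88079859e-01]
qd [ 0.00090323 -0.00010804  0.00137713 -0.00103734  0.00196983 -0.00015323]
joint_efforts [ 1.37873467e-04 -5.82716703e+01  2.93067563e+01  6.99720472e+00
  7.19439398e-03 -1.55749526e-04]
eef_pos [0.2638186  0.6207873  0.22562212]
ee_rot [-3.14144929e+00 -1.65615323e-03 -1.97271186e+00]
force [0.64933854 0.00863507 0.17115994]
moment [ 0.04844694  0.00860339 -0.00645654]
width 0.0877309362567901
scene {'intrinsics': array([[388.18265204,   0.        , 256.93190062],
       [  0.        , 388.18265204, 192.15885618],
       [  0.        ,   0.        ,   1.        ]]), 'k1': -0.11130274610685448, 'R': array([[ 8.94335033e-01, -4.47397860e-01, -5.76393226e-05],
       [-3.42901783e-01, -6.85367717e-01, -6.42409106e-01],
       [ 2.87372955e-01,  5.74548734e-01, -7.66361884e-01]]), 't': array([-0.53602507,  0.21890651,  0.78142578])}
top {'intrinsics': array([[439.13661484,   0.        , 253.57488155],
       [  0.        , 439.13661484, 192.52856128],
       [  0.        ,   0.        ,   1.        ]]), 'k1': -0.017707331559003756, 'R': array([[-0.01145974, -0.99992375,  0.0046017 ],
       [-0.99480895,  0.01093553, -0.10117101],
       [ 0.10111297, -0.0057372 , -0.99485841]]), 't': array([-0.06504822,  0.59395722,  0.86067843])}
wrist {'intrinsics': array([[315.17871712,   0.        , 250.64189445],
       [  0.        , 315.17871712, 190.8183103 ],
       [  0.        ,   0.        ,   1.        ]]), 'k1': -0.02069849372923603, 'tool_from_camera': array([[ 9.99999743e-01,  3.27777262e-04,  6.37458901e-04,
         1.37629353e-03],
       [-5.00382113e-04,  9.55989710e-01,  2.93399770e-01,
        -7.86805528e-02],
       [-5.13234376e-04, -2.93400013e-01,  9.55989628e-01,
        -1.58512655e-01],
       [ 0.00000000e+00,  0.00000000e+00,  0.00000000e+00,
         1.00000000e+00]])}
```

View pics/scene0.png

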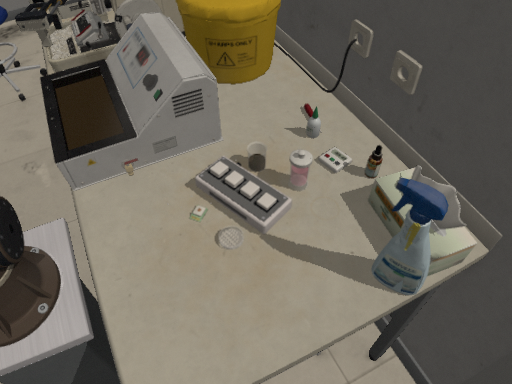

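View pics/top0.png

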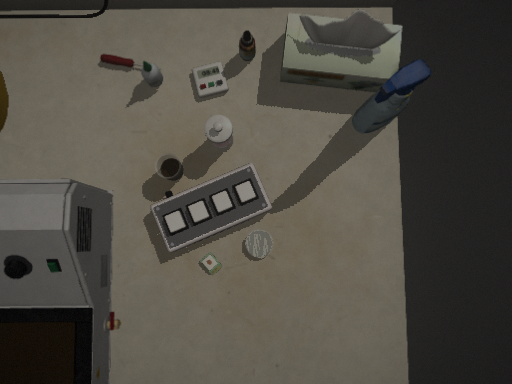

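View pics/wrist0.png

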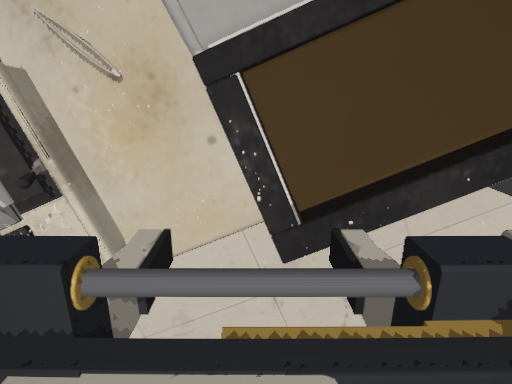

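The top view shows the key row from about (176,222) to (245,191), with the jar at (219,130), beaker (170,167), dish (259,244) and cassette (210,263). The wrist view shows the water bath right below and ahead of the gripper. I'll enlarge the key area.

Run:
```python
import cv2
i=cv2.imread("pics/top0.png"); cv2.imwrite("pics/topc.png",cv2.resize(i[110:280,140:290],None,fx=5,fy=5,interpolation=cv2.INTER_CUBIC)[250:850])
i=cv2.imread("pics/scene0.png"); cv2.imwrite("pics/scenec.png",cv2.resize(i[140:240,185:318],None,fx=6,fy=6,interpolation=cv2.INTER_CUBIC))
```

```text
(no output)
```

View pics/topc.png

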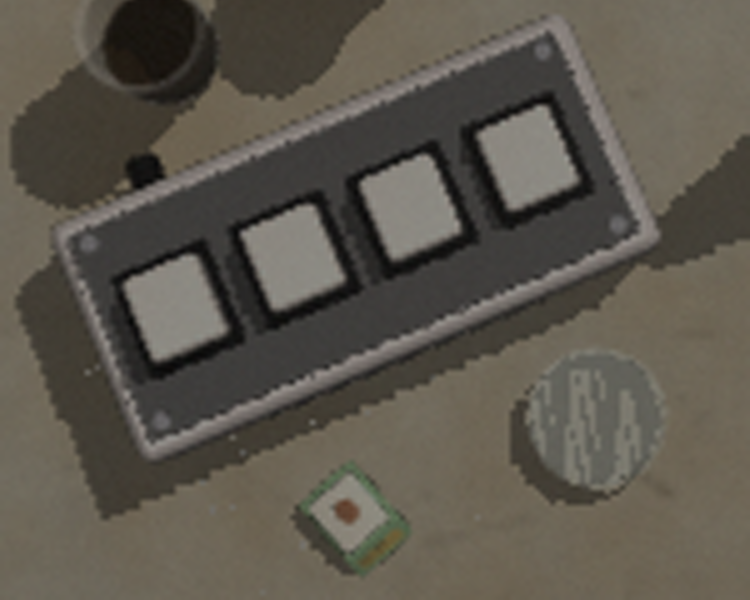

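View pics/scenec.png

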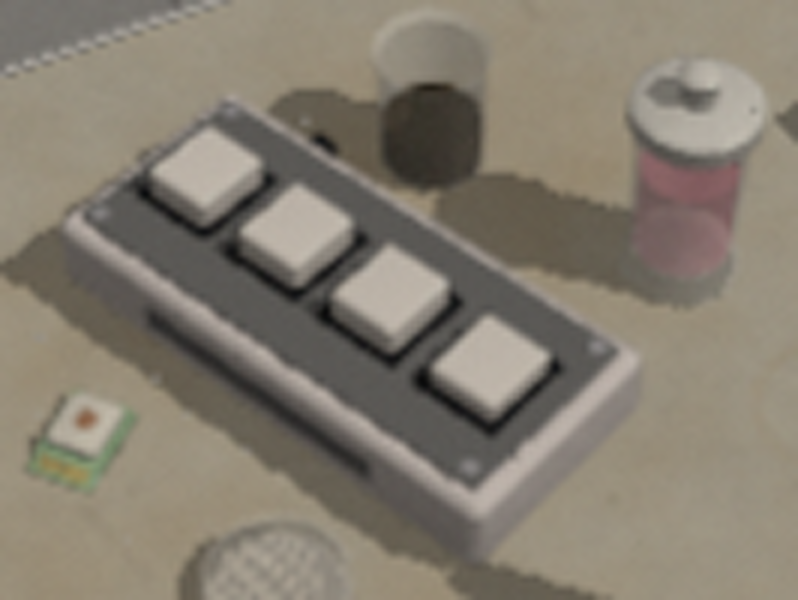

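```bash
cat > h.py <<'E'
import numpy as np, cv2
from station import camera_params
def ray(n,uv):
    p=camera_params(n);K=p["intrinsics"]
    d=cv2.undistortPoints(np.array([[uv]],float),K,np.array([p["k1"],0,0,0,0.]))[0,0]
    R=p["R"];c=-R.T@p["t"];return c,R.T@np.array([d[0],d[1],1])
def at(n,uv,z):
    c,d=ray(n,uv);return c+d*(z-c[2])/d[2]
def proj(n,X):
    p=camera_params(n);return cv2.projectPoints(np.array(X,float).reshape(-1,3),cv2.Rodrigues(p["R"])[0],p["t"],p["intrinsics"],np.array([p["k1"],0,0,0,0.]))[0][:,0]
E
python3 - <<'E'
from h import *
f=lambda x,y:(140+x/5-.4,160+y/5-.4)
g=lambda x,y:(185+x/6-.4,140+y/6-.4)
P=[]
for k in [(180,306),(297,254),(413,205),(529,157)]: P.append(at("top",f(*k),.06))
P=np.array(P);print(P, np.diff(P,axis=0))
C=np.array([at("top",f(*k),.045) for k in [(60,232),(555,18),(657,238),(150,458)]]);print(C,C.mean(0),P.mean(0))
for e in np.roll(C,-1,0)-C: print(np.linalg.norm(e),np.degrees(np.arctan2(e[1],e[0])))
S=np.array([at("scene",g(*k),.06) for k in [(206,165),(297,226),(391,287),(491,357)]]);print(S)
for n,k,z in [("beaker",(140,35),.06),("dish",(597,418),.01),("cass",(352,520),.01)]: print(n,at("top",f(*k),z))
print("jar",at("top",(219,128),.114))
E
```

```text
[[ 0.53649274  0.08095827  0.06      ]
 [ 0.55627277  0.03539786  0.06      ]
 [ 0.57496915 -0.00997027  0.06      ]
 [ 0.5933578  -0.05554215  0.06      ]] [[ 0.01978003 -0.04556042  0.        ]
 [ 0.01869638 -0.04536813  0.        ]
 [ 0.01838865 -0.04557188  0.        ]]
[[ 0.56699415  0.13147455  0.045     ]
 [ 0.65097667 -0.06632998  0.045     ]
 [ 0.56198374 -0.1059456   0.045     ]
 [ 0.47742271  0.09500574  0.045     ]] [0.56434432 0.01355118 0.045     ] [0.56527311 0.01271093 0.06      ]
0.21489461505255292 -66.9952189965529
0.09741220963084385 -156.0035324171254
0.21801837363192028 112.8215285071965
0.0967109910804172 22.153587554716616
[[ 0.53786432  0.08248688  0.06      ]
 [ 0.55698699  0.03579625  0.06      ]
 [ 0.57625073 -0.00923686  0.06      ]
 [ 0.59467522 -0.05715757  0.06      ]]
beaker [0.64343265 0.09743401 0.06      ]
dish [ 0.49063034 -0.08176222  0.01      ]
cass [0.45035884 0.01881964 0.01      ]
jar [ 0.70636919 -0.00812525  0.114     ]
```

Both cameras agree to about 2 mm. The keys are at K1 (.537,.082), K2 (.557,.0355), K3 (.5755,-.010) and K4 (.594,-.056), and the row runs along -67.6°. First I'll lift straight up and shut the fingers.

```bash
cat >> h.py <<'E'
from station import arm
from scipy.spatial.transform import Rotation as Ro
def goto(X,yaw_deg=-67.6):
    s=arm.get_state();R=Ro.from_euler("xyz",s["ee_rot"])
    y=np.degrees(s["ee_rot"][2]);print("pos",s["eef_pos"],"rot",s["ee_rot"],"F",s["force"],"q",np.round(s["q"],2))
    print("shift",np.round(R.inv().apply(np.array(X)-s["eef_pos"]),4),"turn",-((yaw_deg-y+180)%360-180))
E
python3 -m handwheel '[[[0,0,0,-0.04,0],[0,0,0,-0.08,0],[0,0,0,-0.12,0],[0,0,0,-0.14,0],[0,0,0,-0.14,0],[0,0,0,-0.14,0],[0,0,0,-0.14,0]]]' 20
python3 -c "
from h import *
goto((.537,.082,.36))"
```

```text
t: 0.73
eef_pos: [0.2636, 0.6208, 0.3648]
ee_rot: [3.141, -0.003, -1.973]
force: [-0.5, -0.3, -1.5]
width: 0.0466
pos [0.26361072 0.62075704 0.36482457] rot [ 3.14147084e+00 -2.73278532e-03 -1.97271109e+00] F [-0.54861871 -0.32170096 -1.45961917] q [ 1.46  0.31  0.25 -0.   -1.51 -0.29]
shift [ 0.3889 -0.4624  0.0058] turn -45.428019794809416
```

```bash
python3 -m handwheel '[[[0,0.022,-0.026,0,-3],[0,0.044,-0.052,0,-6],[0,0.066,-0.078,0,-9],[0,0.088,-0.104,0,-12],[0,0.11,-0.13,0,-15],[0,0.132,-0.156,0,-18],[0,0.154,-0.182,0,-21],[0,0.176,-0.208,0,-24],[0,0.198,-0.234,0,-27],[0,0.22,-0.26,0,-30],[0,0.242,-0.286,0,-33],[0,0.264,-0.312,0,-36],[0,0.286,-0.338,0,-39],[0,0.308,-0.364,0,-42],[0,0.33,-0.39,0,-45],[0,0.352,-0.416,0,-45.4],[0,0.374,-0.442,0,-45.4],[0,0.389,-0.4624,0,-45.4],[0,0.389,-0.4624,0,-45.4],[0,0.389,-0.4624,0,-45.4]]]'
python3 -c "
from h import *
goto((.537,.082,.10))"
```

```text
t: 2.4
eef_pos: [0.5369, 0.0805, 0.364]
ee_rot: [3.136, -0.002, -1.183]
force: [-0.3, -0.5, -0.5]
width: 0.0002
pos [0.53687576 0.08052088 0.36401631] rot [ 3.13629992e+00 -1.82197147e-03 -1.18312643e+00] F [-0.32091543 -0.4888293  -0.47634426] q [ 0.51  0.08 -0.04  0.   -1.45  1.45]
shift [-0.0018 -0.0021  0.264 ] turn -0.18815100135682883
```

```bash
python3 -m handwheel '[[[0,0,-0.002,0.04,0],[0,-0.002,-0.002,0.08,0],[0,-0.002,-0.002,0.12,0],[0,-0.002,-0.002,0.16,0],[0,-0.002,-0.002,0.2,0],[0,-0.002,-0.002,0.24,0],[0,-0.002,-0.002,0.264,0],[0,-0.002,-0.002,0.272,0],[0,-0.002,-0.002,0.272,0],[0,-0.002,-0.002,0.272,0]]]'
python3 - <<'E'
from h import *
goto((.537,.082,.06))
cv2.imwrite("pics/s1.png",cv2.resize(__import__("station").grab_frame("scene")[120:240,170:330],None,fx=5,fy=5))
cv2.imwrite("pics/w1.png",__import__("station").grab_frame("wrist"))
print(arm.get_state()["force"])
E
```

```text
t: 3.23
eef_pos: [0.5373, 0.0828, 0.0928]
ee_rot: [3.137, -0.002, -1.182]
force: [1.2, -0.4, 0.4]
width: 0.0004
pos [0.53725425 0.0827917  0.09276003] rot [ 3.13657679e+00 -2.26544986e-03 -1.18192554e+00] F [ 1.21956046 -0.41679872  0.38316365] q [ 0.51  0.27 -0.45  0.   -0.85  1.44]
shift [0.0006 0.0004 0.0328] turn -0.11934503778121552
[0.67319636 0.19080158 0.35001387]
```

View pics/s1.png

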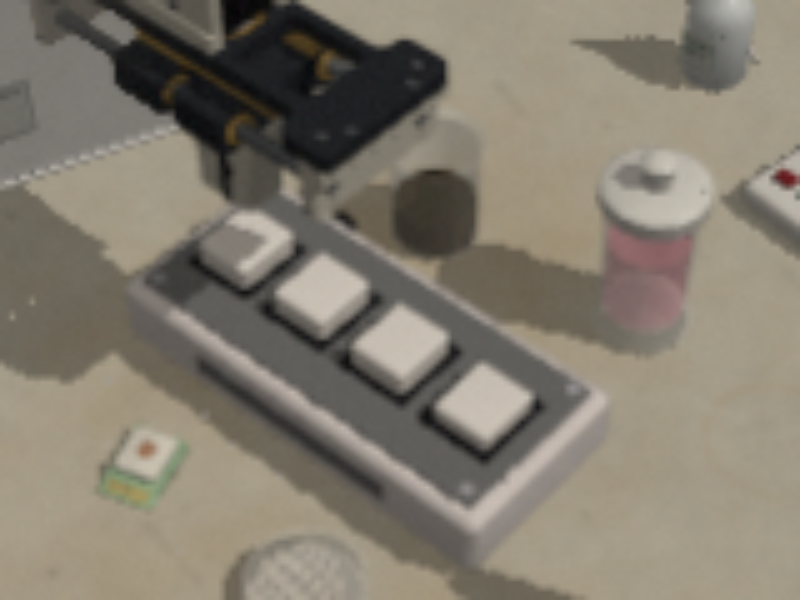

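View pics/w1.png

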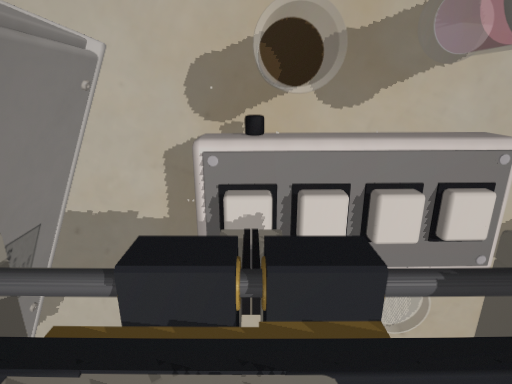

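The wrist view shows the shut fingers centred over key 1 at about (250,240). The bath's edge is near the gripper's left end, so I'll check that clearance before going down.

Run:
```python
from h import *
g=lambda x,y:(170+x/5,120+y/5)
for z in (0,.1): print(z,at("scene",g(0,185),z),at("scene",g(170,128),z))
for z in (0,.1,.15,.25): print(z,at("top",(112,200),z),at("top",(112,300),z))
```

```text
0 [4.52152569e-01 2.32160922e-01 1.11022302e-16] [0.55123675 0.23211509 0.        ]
0.1 [0.43561818 0.12790621 0.1       ] [0.52130268 0.12786657 0.1       ]
0 [0.58379246 0.2249202  0.        ] [0.37801109 0.22087489 0.        ]
0.1 [0.57498973 0.19311713 0.1       ] [0.3916578  0.18951314 0.1       ]
0.15 [0.57058836 0.1772156  0.15      ] [0.39848115 0.17383227 0.15      ]
0.25 [0.56178563 0.14541254 0.25      ] [0.41212786 0.14247052 0.25      ]
```

The bath wall is at y≈0.23, which leaves about 40 mm clear. First light tap on K1: down to z≈0.058, where a raised key pushes back about 4 N and a latched one isn't touched.

```bash
python3 -m handwheel '[[[0,0,0,0.01,0],[0,0,0,0.02,0],[0,0,0,0.026,0],[0,0,0,0.03,0],[0,0,0,0.032,0],[0,0,0,0.034,0],[0,0,0,0.0345,0],[0,0,0,0.0345,0],[0,0,0,0.0345,0]]]'
python3 -c "
from h import *
goto((.557,.0355,.075))"
```

```text
t: 4.08
eef_pos: [0.5378, 0.0827, 0.0597]
ee_rot: [3.139, -0.002, -1.182]
force: [-2.2, -0.8, 2.6]
width: 0.0002
pos [0.53779739 0.0827002  0.05965007] rot [ 3.13897956e+00 -1.93944951e-03 -1.18243596e+00] F [-2.22274958 -0.82443242  2.64334978] q [ 0.51  0.32 -0.49  0.   -0.77  1.44]
shift [ 0.051   0.0001 -0.0153] turn -0.1485901276664663
```

```bash
python3 -m handwheel '[[[0,0,0,0.001,0],[0,0,0,0.002,0],[0,0,0,0.002,0],[0,0,0,0.002,0]]]'
python3 -c "
from h import *
goto((.557,.0355,.075))"
```

```text
t: 4.42
eef_pos: [0.5378, 0.0827, 0.0578]
ee_rot: [3.139, -0.002, -1.182]
force: [-2.2, -1.0, 4.7]
width: 0.0005
pos [0.53783972 0.0827154  0.05777755] rot [ 3.13914708e+00 -1.97394850e-03 -1.18225735e+00] F [-2.20481461 -1.04548603  4.70485167] q [ 0.51  0.32 -0.49  0.   -0.77  1.44]
shift [ 0.051   0.0002 -0.0171] turn -0.13835667739414248
```

K1 is up: it pushes back from 60 mm and reads 4.7 N at 57.8 mm. On to K2.

```bash
python3 -m handwheel '[[[0,0,0,-0.01,0],[0,0,0,-0.02,0],[0,0.02,0,-0.022,0],[0,0.04,0,-0.022,0],[0,0.051,0,-0.022,0],[0,0.051,0,-0.016,0],[0,0.051,0,-0.01,0],[0,0.051,0,-0.005,0],[0,0.051,0,-0.002,0],[0,0.051,0,0,0],[0,0.051,0,0.0003,0],[0,0.051,0,0.0003,0],[0,0.051,0,0.0003,0]]]'
python3 -c "
from h import *
goto((.5755,-.010,.075))"
```

```text
t: 5.5
eef_pos: [0.5567, 0.0357, 0.0577]
ee_rot: [3.138, -0.002, -1.182]
force: [-2.9, 1.1, 4.4]
width: 0.0006
pos [0.55665461 0.03571003 0.05768271] rot [ 3.13847141e+00 -1.73247496e-03 -1.18210721e+00] F [-2.92771751  1.07157745  4.44471089] q [ 0.42  0.34 -0.46  0.   -0.78  1.54]
shift [ 0.0495 -0.0001 -0.0172] turn -0.12975408023768864
```

K2 is up too, with 4.4 N at 57.7 mm. On to K3.

```bash
python3 -m handwheel '[[[0,0,0,-0.01,0],[0,0,0,-0.02,0],[0,0.02,0,-0.022,0],[0,0.04,0,-0.022,0],[0,0.0495,0,-0.022,0],[0,0.0495,0,-0.016,0],[0,0.0495,0,-0.01,0],[0,0.0495,0,-0.005,0],[0,0.0495,0,-0.002,0],[0,0.0495,0,0,0],[0,0.0495,0,0.0003,0],[0,0.0495,0,0.0003,0],[0,0.0495,0,0.0003,0]]]'
python3 -c "
from h import *
goto((.594,-.056,.075))"
```

```text
t: 6.58
eef_pos: [0.575, -0.0099, 0.0576]
ee_rot: [3.138, -0.002, -1.182]
force: [-3.6, 0.9, 4.4]
width: 0.0004
pos [ 0.57498094 -0.00985106  0.05758502] rot [ 3.13788483e+00 -1.50988886e-03 -1.18177526e+00] F [-3.61799636  0.92367936  4.41320189] q [ 0.32  0.36 -0.42  0.   -0.79  1.63]
shift [ 0.0499 -0.     -0.0173] turn -0.11073448489423754
```

K3 is up, with 4.4 N at 57.6 mm. On to K4.

```bash
python3 -m handwheel '[[[0,0,0,-0.01,0],[0,0,0,-0.02,0],[0,0.02,0,-0.022,0],[0,0.04,0,-0.022,0],[0,0.05,0,-0.022,0],[0,0.05,0,-0.016,0],[0,0.05,0,-0.01,0],[0,0.05,0,-0.005,0],[0,0.05,0,-0.002,0],[0,0.05,0,0,0],[0,0.05,0,0.0003,0],[0,0.05,0,0.0003,0],[0,0.05,0,0.0003,0]]]'
python3 -c "
from h import *
goto((.594,-.056,.0525))"
```

```text
t: 7.67
eef_pos: [0.5941, -0.0559, 0.0575]
ee_rot: [3.138, -0.002, -1.181]
force: [0.1, 0.1, 0.1]
width: 0.0004
pos [ 0.59406214 -0.05586463  0.05749176] rot [ 3.13803386e+00 -1.60848290e-03 -1.18138331e+00] F [0.12055629 0.05368724 0.06856928] q [ 0.23  0.39 -0.37  0.   -0.81  1.72]
shift [0.0001 0.0001 0.005 ] turn -0.08827742928167481
```

K4 shows no contact at 57.5 mm, so it is the latched key. I'll touch it, then press.

```bash
python3 -m handwheel '[[[0,0,0,0.0015,0],[0,0,0,0.003,0],[0,0,0,0.003,0],[0,0,0,0.003,0]]]'
python3 -m handwheel '[[[0,0,0,0.0015,0],[0,0,0,0.003,0],[0,0,0,0.0035,0],[0,0,0,0.004,0],[0,0,0,0.004,0],[0,0,0,0.004,0],[0,0,0,0.004,0]]]'
```

```text
t: 8.0
eef_pos: [0.5944, -0.0557, 0.0552]
ee_rot: [3.139, -0.002, -1.181]
force: [-1.6, 1.4, 6.1]
width: 0.0004
t: 8.58
eef_pos: [0.5944, -0.0557, 0.0523]
ee_rot: [3.139, -0.002, -1.181]
force: [-4.4, 1.3, 11.7]
width: 0.0008
```

It's at the stop (11.7 N at 52.3 mm). I'll press a touch more to be sure, then let go.

```bash
python3 -m handwheel '[[[0,0,0,0.001,0],[0,0,0,0.0015,0],[0,0,0,0.0015,0],[0,0,0,0.0015,0]]]'
python3 -m handwheel '[[[0,0,0,-0.005,0],[0,0,0,-0.01,0],[0,0,0,-0.025,0],[0,0,0,-0.025,0],[0,0,0,-0.025,0]]]'
python3 -c "
from h import *
goto((.594,-.056,.058))"
```

```text
t: 8.92
eef_pos: [0.5945, -0.0557, 0.0522]
ee_rot: [3.14, -0.003, -1.18]
force: [-5.1, 0.9, 13.4]
width: 0.0002
t: 9.33
eef_pos: [0.5951, -0.0555, 0.0779]
ee_rot: [-3.141, -0.003, -1.18]
force: [-0.0, -0.1, -0.1]
width: 0.0004
pos [ 0.59508923 -0.05550396  0.07787124] rot [-3.14126713e+00 -2.78451061e-03 -1.18041904e+00] F [-0.04931942 -0.10385677 -0.06683226] q [ 0.24  0.37 -0.35  0.   -0.85  1.72]
shift [-0.      0.0012  0.0199] turn -0.033029270860652105
```

Now a light tap on K4 to confirm it stands up; then I'll rise clear and take pictures.

```bash
python3 -m handwheel '[[[0,0,0.001,0.008,0],[0,0,0.001,0.014,0],[0,0,0.001,0.018,0],[0,0,0.001,0.02,0],[0,0,0.001,0.02,0],[0,0,0.001,0.02,0]]]'
python3 -m handwheel '[[[0,0,0,-0.01,0],[0,0,0,-0.04,0],[0,0,0,-0.08,0],[0,0,0,-0.12,0],[0,0,0,-0.16,0],[0,0,0,-0.2,0],[0,0,0,-0.2,0],[0,0,0,-0.2,0],[0,0,0,-0.2,0]]]'
python3 - <<'E'
from h import *
from station import grab_frame
cv2.imwrite("pics/s2.png",cv2.resize(grab_frame("scene")[120:240,170:330],None,fx=5,fy=5))
cv2.imwrite("pics/t2.png",grab_frame("wrist"))
E
```

```text
t: 9.83
eef_pos: [0.5933, -0.056, 0.0574]
ee_rot: [3.14, -0.002, -1.18]
force: [-4.4, 0.6, 5.1]
width: 0.0007
t: 10.58
eef_pos: [0.5933, -0.0554, 0.2581]
ee_rot: [3.141, -0.002, -1.181]
force: [0.0, -0.3, -0.7]
width: 0.0005
```

View pics/s2.png

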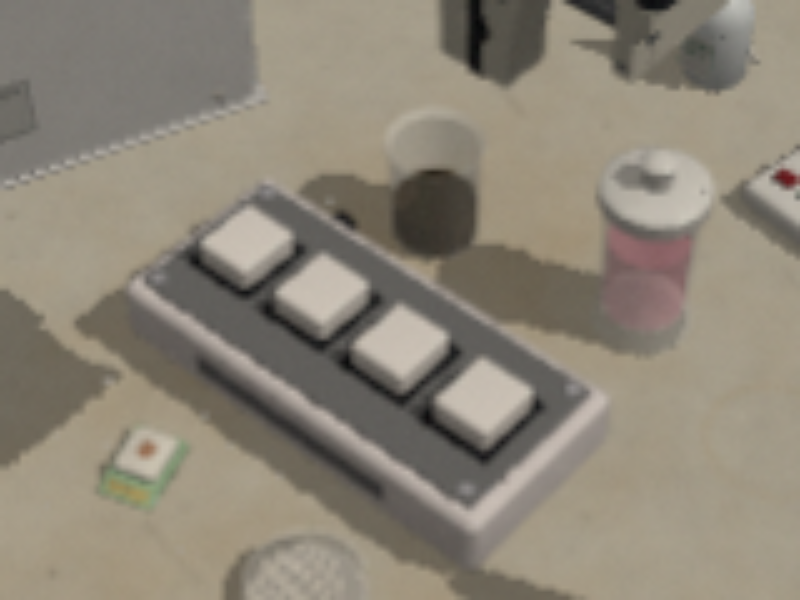

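View pics/t2.png

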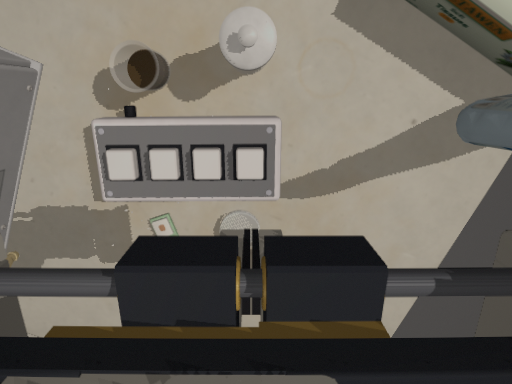

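In the scene crop, K4's cap at (483,400) now stands as tall as the other three. The jar, beaker, dish and cassette are unmoved and the arm is clear, so I'm handing in.

```bash
python3 -c "
from station import arm
print(arm.job_done())"
```

```text
the job is handed in; nothing more can be done
None
```

The latched key was key 4, the rightmost. I pressed it to its stop and it sprang back up, and the job is handed in at about 11 s of the 51 s allowed; no verdict is reported.

- **Finding it:** Light taps on keys 1–3 each met about 4.4–4.7 N at a fingertip height of about 57.7 mm, so they were up and went down only about 2 mm. Key 4 gave no contact at 57.5 mm.
- **Pressing it:** I pressed key 4 to its stop (13.4 N at 52.2 mm, about 0.2 mm above the nominal 52 mm) and let go.
- **Last checks:** A second tap on key 4 met 5.1 N at 57.4 mm, so it is up. The last pictures show all four caps level, the jar, beaker, dish and cassette where they stood, and the gripper about 0.2 m above the keys. No check failed. The only oddity was a sideways force of 2–5 N during contacts, probably friction, and it vanished on release.

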